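# Start a self-tapping screw by hand driver

## Robot

A 6-joint arm with a two-finger parallel gripper is mounted at the origin on a cart in front of the work surface, level with it; the furniture and walls round the work are solid. World frame = base frame: x ahead of the robot, y to its left, z up, the work surface at z = 0. Lengths are in m, angles in degrees, forces in N, time in s.
With the tool pointing down it reaches from about 0.4 to 0.825 m from the base axis. Payload 7 kg.
Tool frame: the origin (TCP) lies at the very end of the fingers, on their centre line; the grasp point (between the pads) lies 19 mm behind it (r.grasp_offset is the z of the grasp point in the tool frame, in m); z points along the fingers, y is the direction in which the jaws open and shut (so a half turn about z gives the same grasp; the last joint's range is limited). The gripper opens to 88 mm and grips with 3 to 60 N. Pads are 19 mm wide; open, the fingers measure 130 mm over their backs; the gripper's body (78 mm by 193 mm) begins 47 mm behind the grasp point.
Start: joints at [-59.868, 20.546, 0.682, 0, -70.136, -16.507], TCP at [0.159, -0.656, 0.227] pointing down, gripper open.
Joint ranges: [-176.03, 176.03], [-82.01, 121.73], [-58.28, 71.71], [-173.87, 95.51], [-174.79, -0.11], [-173.66, 173.66]. Speed limits (degrees/s): [136.94, 136.94, 172.46, 180, 180, 180].

## Interface

Orientations are given as [roll, pitch, yaw] about the fixed x, y, z axes, in that order (R = Rz(yaw) Ry(pitch) Rx(roll)).
In Python, from plant import r, capture, calibration, order gives the robot as it stands.
- The arm moves only by the tool servo_tool, never from a script. Its arguments are lists of equal length, an entry for each row: "grip": the closure, from -1 (fully open) to 1 (shut), so that 0 is half open; "translation": the shift along the tool's x, y, z in m, a list of three; "turn": the turn about the tool's z in rad. A call has 1 to 10 rows; each row is the pose to reach, as a shift and turn from the pose commanded when the call began, along the tool's axes at that moment; what a row does not reach only later rows make up. A row lasts 1/12 s, in which the tool goes at most 41.7 mm and 7.16 degrees, less where a joint would pass 70% of its speed; a pose out of reach is approached as far as the arm can. A call with a gripper value outside its range is refused whole. The fingers move at their own pace and stop on an object; "newtons" is the grip in N (left out, the last holds). Time passes only in rows, so rows that repeat a pose let the fingers close. It gives the time, the measured TCP pose, the force and the opening at its end, in the units of the state.
- r.get_state(): the state, without advancing time (a new reading comes with each control period).
- capture(name): name is "scene" or "top"; returns (picture, depth): 384x512x3 uint8, blue, green, red; 384x512 float32, m along the optical axis (not along the pixel's ray), 0 where there is no reading.
- calibration(name): a dict with "fx", "fy", "cx", "cy" (pixels), "view" (4x4, takes a point from world to camera coordinates). Camera axes: x right, y up, looking along -z (the intrinsics and any distortion apply to the point x, -y, -z); pixel columns grow to the right and rows downward; lengths in m; the calibration is good to about 2 mm. A picture is of the moment at which its call begins. calibration takes no time and is no camera call.
- order.close_job(): hands the job in, once; it reports no verdict.
The state is a dict: "time_s": time; "joints": joint angles; "qd": joint speeds; "joint_torque": joint torques, N m; "tcp_pos": TCP position; "eef_rot": TCP orientation; "contact_force": force on the tool from outside, world axes, zero at the start; "moment": the same for the moment, N m; "gripper_width": finger opening in m.
Only numpy, scipy, OpenCV 4.12 (cv2) and the standard library are available. Lean on these libraries where they do the work, as an engineer would, in place of code of your own. Each camera call takes 0.05 s, during which the arm holds its last target.

## Task

Take the stubby screwdriver out of its holder block, set its bit in the head of the one screw that still stands proud of the steel foot plate, and start the screw: keep pushing firmly straight down (15 to 20 N; a lighter push only lets the bit slip, 25 N or more spoils the screw) while turning clockwise, in several strokes, until the screw has turned between half a turn and one full turn. Then stand the driver back in its holder, let go of it, and leave the loose parts lying about where they are; do not touch the screw with the gripper.

Things in the scene. Friction and masses are not known exactly. Their poses are not given: they have to be found in the camera images.
- driver_grip (a point): Centre of the stubby screwdriver's handle (loose, about 150 g, starts upright in the holder). z runs up the driver's axis to the handle's end, x and y are square to the handle's flats. The rubber handle is 24 x 24 mm square, 40 mm long (20 mm either side of this point; a small cap adds 4 mm on top).
- driver: The same driver, origin at the bit's end. Below the handle is a black round flange, 38 mm wide, 6 mm thick (20 to 26 mm below driver_grip): fingertips just above it bear on it when pushing down. Below that a round 12 mm shank, down to the bit's end.
- driver_tip (a point): The bit's end on the driver's axis, 86 mm below driver_grip, same axes. The bit is a cross 13 mm across. In the holder it is 2 mm above the worktop.
- holder_mouth (a point): Centre of the mouth of the driver's holder, z up: a fixed aluminium block 58 x 58 x 62 mm on the worktop with an upright through hole, 17 mm wide with a 3 mm chamfer, for the 12 mm shank. This point is in the top face, 62 mm above the worktop. Driver home: flange rests on the top face, tip 60 mm below this point.
- board: Fixed plywood board 130 x 100 x 30 mm, origin under its centre, at any yaw, with a steel foot plate (top 33 mm above the worktop) and a tube stub 22 mm high in the middle. Four screws at (+-30, +-20) mm: three are home; the one at x = +30, y = +20 mm is the one to start and stands about 31 mm above the plate.
- screw_head (a point): Middle of the flat floor of the recess in the head of the proud screw, z up the screw, about 60 mm above the worktop. The head is a round cup, 22 mm outside; the recess is 17 mm wide and its rim 4 mm above this point. The bit drives by pressure on this floor at any relative angle. Contact is nearly rigid: positions do not tell the push.
- screw (a joint): Turn of the proud screw, rad, 0 at the start, growing clockwise seen from above; wanted 3.14 to 6.28. It turns with the bit while the downward push is over a threshold of 7 to 12 N; with less the bit slips. It sinks 4 mm per turn (0.64 mm per rad), so the driver must follow. It stays as left; turning back under pressure unscrews it.
- bearing: Loose ball bearing, 52 mm wide, 15 mm high, origin under its centre; leave it alone.
- bush: Loose brass flanged bush, 38 mm wide, 34 mm high, origin under its centre; leave it alone.
- sleeve: Loose steel sleeve, 43 mm wide, 42 mm high, origin under its centre; leave it alone.
- block: Loose cast valve block, 40 x 72 x 44 mm, origin under its centre; leave it alone.
Not all that is in view belongs to the job. Of the things that look like the driver, take the one that is nearest to the robot's base at the start.

How it is judged:
By the outcome, as a careful person would: the job done as asked, in the order asked, and still so for the second after the job is handed in, with the robot touching nothing.
It also fails if it takes over 72 s, if anything falls off the work surface, if the arm or the gripper's body presses on something with over 40 N, if the wrist force passes 120 N, or if a joint passes its speed limit or range.

## Working session

There is one attempt and no reset: what is moved stays moved. The work goes in short steps, Python scripts to look and compute and a tool call to move; the robot and the scene stay as the last step left them, time stands still between calls to the robot, and variables do not carry over. Pictures are saved under pics/ and viewed, and the job is handed in when it is done.

Besides the shell and the picture viewer there is one more tool, called by a JSON object that holds its "api" and its "payload", one argument or row to a line. servo_tool: Moves the arm, as the interface text tells. Its arguments: {"type":"object","properties":{"grip":{"type":"array","items":{"type":"number"}},"translation":{"type":"array","items":{"type":"array","items":{"type":"number"}}},"turn":{"type":"array","items":{"type":"number"}},"newtons":{"type":"number"}},"required":["grip","translation","turn"]}

```bash
mkdir -p pics; ls; cat > h.py <<'E'
import numpy as np, cv2
from plant import r, capture, calibration, order
E
python3 - <<'E'
from h import *
for n in ("scene","top"):
    p,d=capture(n); np.savez(f"{n}0.npz",p=p,d=d); cv2.imwrite(f"pics/{n}0.png",cv2.resize(p,(800,600),interpolation=cv2.INTER_CUBIC))
    print(n,calibration(n))
print(r.get_state(), r.grasp_offset)
E
```

```text
pics
scene {'fx': 468.6630156013503, 'fy': 468.6630156013503, 'cx': 265.6299968230646, 'cy': 197.4383284766259, 'view': array([[ 0.84023268, -0.54222111,  0.00230425, -0.59157687],
       [ 0.26943837,  0.42120538,  0.86601905, -0.08204485],
       [-0.47054437, -0.72703666,  0.5000057 , -1.05488684],
       [ 0.        ,  0.        ,  0.        ,  1.        ]])}
top {'fx': 465.5288524476974, 'fy': 465.5288524476974, 'cx': 264.181926676553, 'cy': 186.88471771275817, 'view': array([[-0.01301931, -0.99989524, -0.00632532, -0.27858295],
       [ 0.99932952, -0.01322792,  0.03413996, -0.51639492],
       [-0.03422005, -0.0058766 ,  0.99939705, -0.92801975],
       [ 0.        ,  0.        ,  0.        ,  1.        ]])}
{'time_s': 0.1, 'joints': array([-5.98692859e+01,  2.05878846e+01,  6.38220443e-01, -1.61314301e-02,
       -7.01330861e+01, -1.65062726e+01]), 'qd': array([ 0.00944613, -0.09474891,  0.06236534,  0.07094742, -0.02352193,
       -0.02886556]), 'joint_torque': array([-1.59210584e-03, -5.84164453e+01,  2.93749738e+01,  7.01539144e+00,
        1.01367087e-02, -5.94159133e-05]), 'tcp_pos': array([ 0.15886166, -0.65560421,  0.22570905]), 'eef_rot': array([ 1.79916351e+02, -8.97271094e-03, -1.66381045e+02]), 'contact_force': array([-0.0382355 , -0.34088365,  0.2233394 ]), 'moment': array([ 0.01985731, -0.00560823,  0.00204263]), 'gripper_width': 0.08759209286980908} -0.0188
```

View pics/scene0.png

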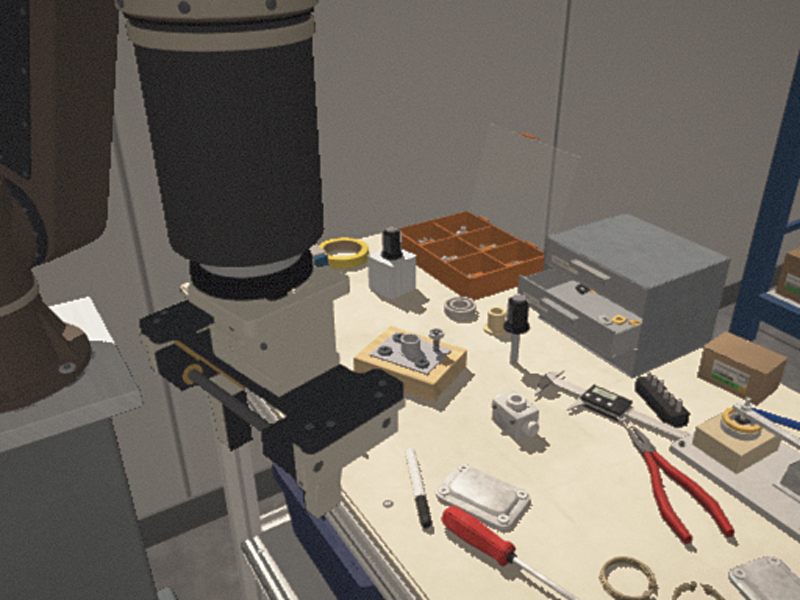

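View pics/top0.png

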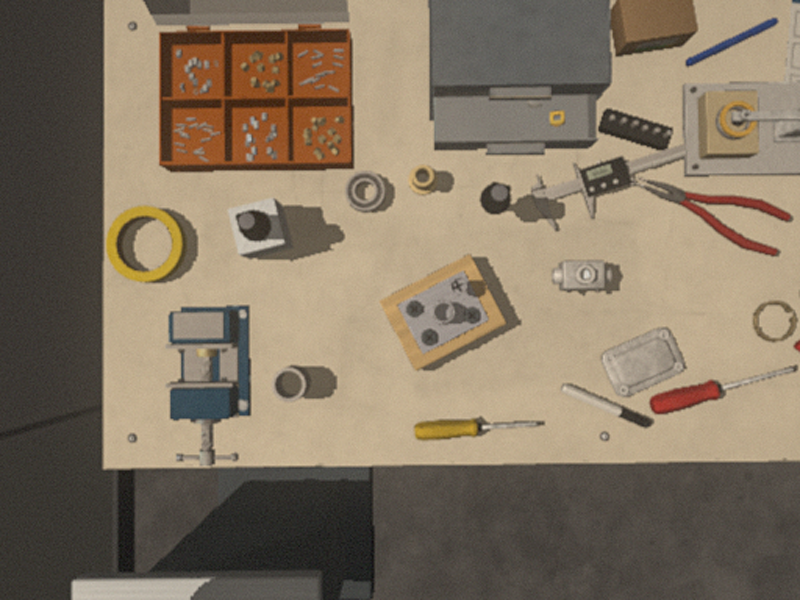

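```bash
cat >> h.py <<'E'
def cloud(n,d):
    c=calibration(n); v,u=np.mgrid[0:384,0:512]
    X=np.stack([(u-c['cx'])/c['fx']*d,-(v-c['cy'])/c['fy']*d,-d],-1)
    V=c['view']; W=(X-V[:3,3])@V[:3,:3]
    W[d<=0]=np.nan
    return W
def proj(n,P):
    c=calibration(n); q=c['view']@np.append(P,1); return c['cx']-c['fx']*q[0]/q[2], c['cy']+c['fy']*q[1]/q[2]
def pixz(n,u,v,z):
    c=calibration(n); V=c['view']; R=V[:3,:3]; o=-R.T@V[:3,3]; k=R.T@np.array([(u-c['cx'])/c['fx'],-(v-c['cy'])/c['fy'],-1]); return o+k*(z-o[2])/k[2]
E
python3 - <<'E'
from h import *
z=np.load("top0.npz"); W=cloud("top",z['d']); p=z['p']
for nm,(u,v) in dict(drvA=(164,142),drvB=(318,125),blockA=(150,150),tableref=(200,250)).items():
    print(nm,W[v,u])
def seg(u0,u1,v0,v1,zl,zh,nm):
    w=W[v0:v1,u0:u1].reshape(-1,3); m=(w[:,2]>zl)&(w[:,2]<zh); q=w[m]
    if len(q)<3: print(nm,len(q)); return
    rect=cv2.minAreaRect((q[:,:2]*1000).astype(np.float32)); print(nm,len(q),q.mean(0).round(4),np.median(q[:,2]).round(4),rect)
seg(140,190,125,170,.055,.067,'holdertop')
seg(140,190,125,170,.067,.08,'flangeA')
seg(140,190,125,170,.095,.12,'handleA')
seg(300,335,105,140,.067,.2,'B')
seg(280,315,175,195,.055,.08,'screw')
seg(270,320,170,200,.04,.08,'tall')
seg(235,330,155,240,.026,.04,'board')
for n,box in (("top",(140,190,120,170)),("top",(235,330,155,240)),("top",(295,345,100,150))):
    u0,u1,v0,v1=box
    cv2.imwrite(f"pics/crop_{u0}.png",cv2.resize(p[v0:v1,u0:u1],None,fx=7,fy=7,interpolation=cv2.INTER_CUBIC))
s=np.load("scene0.npz")['p']
cv2.imwrite("pics/crop_s.png",cv2.resize(s[130:270,220:360],None,fx=4.2,fy=4.2,interpolation=cv2.INTER_CUBIC))
E
```

```text
drvA [ 0.59298842 -0.10574669  0.1055827 ]
drvB [ 0.61955762 -0.38435846  0.10810053]
blockA [ 0.5839985  -0.06919955  0.06135084]
tableref [ 0.387002   -0.15381196 -0.00124473]
holdertop 671 [ 0.5934 -0.0982  0.061 ] 0.0607 ((595.1153564453125, -95.4393310546875), (58.4005241394043, 58.79222106933594), 13.157708168029785)
flangeA 55 [ 0.5889 -0.1027  0.0713] 0.0693 ((590.8326416015625, -102.14439392089844), (21.669532775878906, 34.88910675048828), 59.86467361450195)
handleA 191 [ 0.5943 -0.097   0.1073] 0.1078 ((595.3585205078125, -95.71641540527344), (24.49307632446289, 24.71163558959961), 12.506239891052246)
B 222 [ 0.6215 -0.3857  0.1008] 0.1044 ((624.7317504882812, -384.1375732421875), (30.040010452270508, 24.150779724121094), 74.99909210205078)
screw 105 [ 0.5185 -0.34    0.0603] 0.0598 ((512.4400634765625, -334.1815185546875), (20.066242218017578, 37.29404830932617), 44.224945068359375)
tall 141 [ 0.5124 -0.3357  0.0583] 0.059 ((504.1495056152344, -332.9902648925781), (24.96334457397461, 53.44596862792969), 55.67304611206055)
board 3026 [ 0.4865 -0.3221  0.0306] 0.0301 ((487.5212707519531, -322.7757873535156), (99.83627319335938, 129.56918334960938), 26.775815963745117)
```

View pics/crop_140.png

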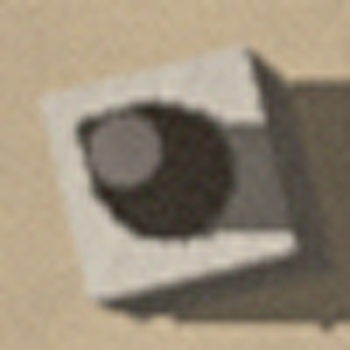

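View pics/crop_235.png

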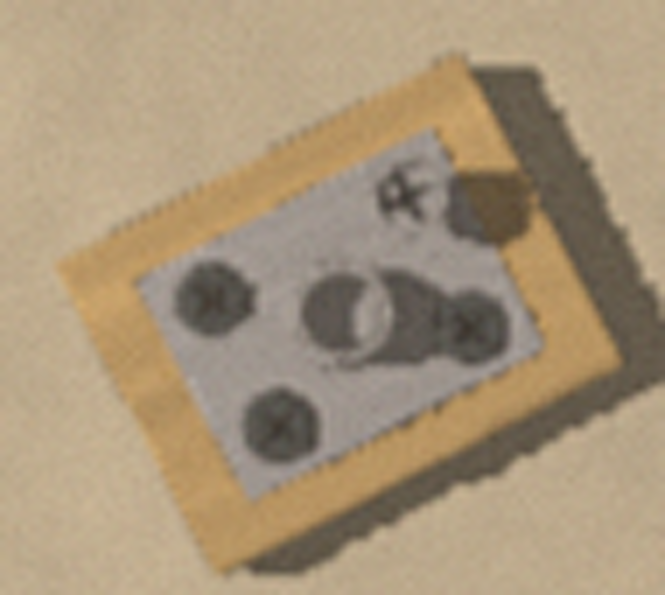

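View pics/crop_s.png

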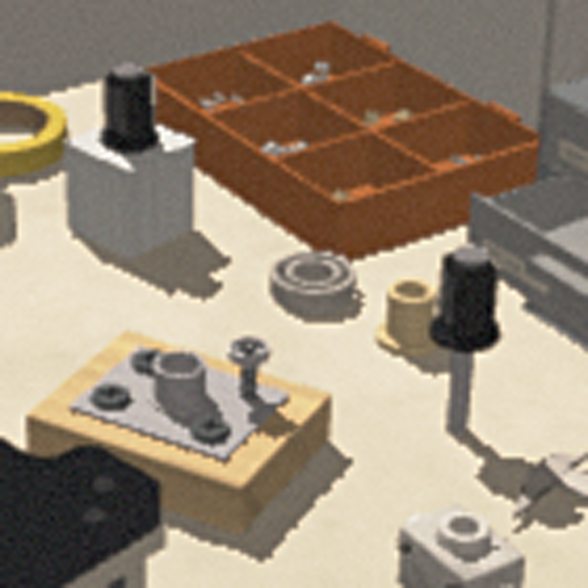

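A is the driver in the white block (top px 257,225; scene px 390,243; about 0.60 m from the base). B is the free-standing lookalike (top 496,197; scene 517,315; about 0.73 m). The red and yellow long screwdrivers are the wrong shape. I choose A, which is nearest and stands in the holder. The proud screw is at top px (477,287)×0.64. Next I'll refine and cross-check with the scene camera.

```bash
python3 - <<'E'
from h import *
from scipy.optimize import least_squares
for n in("top","scene"):
    z=np.load(n+"0.npz"); W=cloud(n,z['d']).reshape(-1,3)
    W[:,2]+=0
    def near(c,rad,zl,zh):
        m=(np.hypot(W[:,0]-c[0],W[:,1]-c[1])<rad)&(W[:,2]>zl)&(W[:,2]<zh); return W[m]
    def show(nm,q): 
        if len(q)>3: print(n,nm,len(q),q.mean(0).round(4),cv2.minAreaRect((q[:,:2]*1000).astype(np.float32)))
    show('handletop',near((.5954,-.0957),.025,.102,.115))
    show('holdertop',near((.5954,-.0957),.05,.057,.0655))
    q=near((.5187,-.3405),.02,.052,.072); show('screw',q)
    c,rr=cv2.minEnclosingCircle((q[:,:2]*1000).astype(np.float32)); print(c,rr, np.percentile(q[:,2],[5,50,95]))
    show('board',near((.4875,-.3228),.1,.026,.0315))
    show('table',near((.45,-.2),.03,-.02,.02))
print(proj("top",[.5187,-.3405,.063]),proj("scene",[.5187,-.3405,.063]))
z=np.load("top0.npz")['p']; cv2.imwrite("pics/scr.png",cv2.resize(z[168:203,283:328],None,fx=16,fy=16,interpolation=cv2.INTER_CUBIC))
z=np.load("scene0.npz")['p']; cv2.imwrite("pics/scr2.png",cv2.resize(z[200:240,260:300],None,fx=14,fy=14,interpolation=cv2.INTER_CUBIC))
E
```

```text
top handletop 175 [ 0.5945 -0.0965  0.1081] ((595.18994140625, -95.32693481445312), (24.226774215698242, 24.528907775878906), 15.584630012512207)
top holdertop 612 [ 0.5937 -0.0974  0.0608] ((595.0283203125, -95.46046447753906), (58.496551513671875, 58.52470779418945), 12.679570198059082)
top screw 103 [ 0.5189 -0.3404  0.0604] ((518.5078735351562, -340.246826171875), (19.03575897216797, 20.946210861206055), 87.70809936523438)
(518.7799072265625, -340.3729248046875) 10.75379467010498 [0.0572621  0.05992771 0.06450754]
top board 2033 [ 0.4875 -0.3223  0.0289] ((487.5212707519531, -322.7757873535156), (99.83627319335938, 129.56918334960938), 26.775815963745117)
top table 684 [ 0.4501 -0.2    -0.0014] ((450.04730224609375, -199.9700927734375), (57.46365737915039, 57.396446228027344), 43.989078521728516)
scene handletop 53 [ 0.5916 -0.1004  0.1071] ((592.9306030273438, -98.50474548339844), (25.65263557434082, 21.8104190826416), 19.535715103149414)
scene holdertop 172 [ 0.5879 -0.1059  0.0606] ((593.9259033203125, -96.80746459960938), (60.935142517089844, 64.8767318725586), 13.329585075378418)
scene screw 63 [ 0.5175 -0.3414  0.0603] ((517.417724609375, -340.6125793457031), (23.3526554107666, 19.58331871032715), 55.58110046386719)
(518.2683715820312, -341.6470031738281) 12.050901412963867 [0.05790501 0.06052006 0.06294015]
scene board 928 [ 0.4798 -0.334   0.029 ] ((485.5733337402344, -324.140869140625), (104.67994689941406, 130.91140747070312), 26.712854385375977)
scene table 227 [ 0.4538 -0.2024 -0.0015] ((455.7679443359375, -202.2640838623047), (59.06593322753906, 46.91843032836914), 65.52668762207031)
(np.float64(293.1080057116198), np.float64(182.33293473869088)) (np.float64(278.96670699740275), np.float64(211.75157132021235))
```

View pics/scr.png

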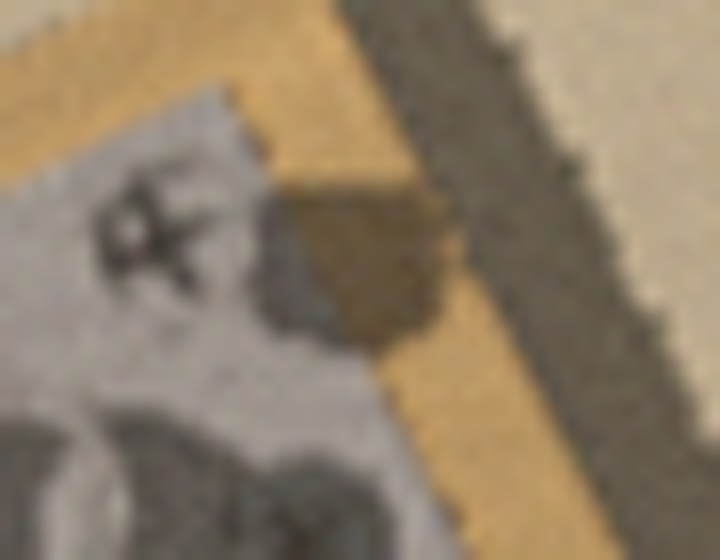

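View pics/scr2.png

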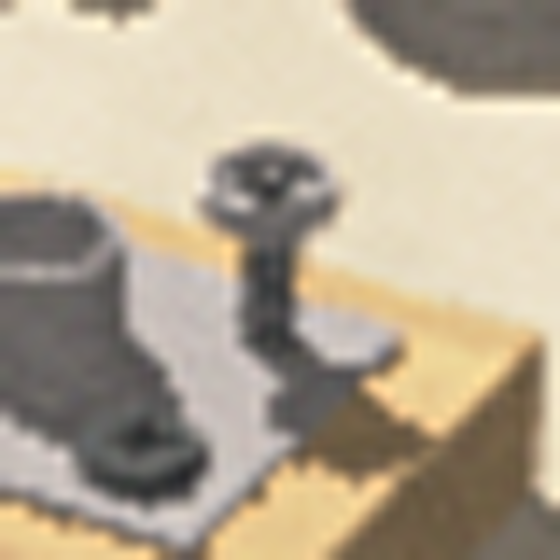

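```bash
cat >> h.py <<'E'
def go(t,yaw=None):
    s=r.get_state(); y=np.radians(s['eef_rot'][2]); d=np.array(t)-s['tcp_pos']
    c,sn=np.cos(y),np.sin(y)
    tr=[d[0]*c+d[1]*sn, d[0]*sn-d[1]*c, -d[2]]
    print('t',round(s['time_s'],2),'shift',np.round(tr,4),end=' ')
    if yaw is not None: print('turn mod 2pi',round(-np.radians((yaw-s['eef_rot'][2]+180)%360-180),4),end=' ')
    print('tcp',s['tcp_pos'].round(4),'rpy',s['eef_rot'].round(2),'F',s['contact_force'].round(2),'w',s['gripper_width'].round(4),'j',s['joints'].round(1))
E
python3 -c "
from h import *
go([.377,-.376,.226],13);go([.595,-.0955,.2],13)"
```

```text
t 0.1 shift [-0.2778  0.2204 -0.0003] turn mod 2pi -3.1308 Traceback (most recent call last):
  File "<string>", line 3, in <module>
    go([.377,-.376,.226],13);go([.595,-.0955,.2],13)
    ~~^^^^^^^^^^^^^^^^^^^^^^
  File "h.py", line 19, in go
    print('tcp',s['tcp_pos'].round(4),'rpy',s['eef_rot'].round(2),'F',s['contact_force'].round(2),'w',s['gripper_width'].round(4),'j',s['joints'].round(1))
                                                                                                      ^^^^^^^^^^^^^^^^^^^^^^^^
AttributeError: 'float' object has no attribute 'round'
```

{"api": "servo_tool", "payload": {
  "grip": [-1,-1,-1,-1,-1,-1,-1,-1,-1,-1],
  "translation": [
    [-0.015,0.012,0],
    [-0.045,0.036,0],
    [-0.075,0.06,0],
    [-0.105,0.083,0],
    [-0.135,0.107,0],
    [-0.165,0.131,0],
    [-0.195,0.155,0],
    [-0.225,0.178,0],
    [-0.253,0.2,0],
    [-0.278,0.22,0]
  ],
  "turn": [-0.1,-0.2,-0.32,-0.44,-0.56,-0.68,-0.8,-0.92,-1.0,-1.1]
}}

```text
time_s: 0.93
tcp_pos: [0.3782, -0.3747, 0.2264]
eef_rot: [180.0, 0.0, -103.1]
contact_force: [1.5, -0.4, -0.8]
gripper_width: 0.0876
```

```bash
sed -i "s/s\['gripper_width'\].round(4)/round(float(s['gripper_width']),4)/" h.py
python3 -c "
from h import *
go([.595,-.0955,.2],13)"
```

```text
t 0.93 shift [-0.3211 -0.1479  0.0264] turn mod 2pi -2.0262 tcp [ 0.3782 -0.3747  0.2264] rpy [ 1.7999e+02  1.0000e-02 -1.0309e+02] F [ 1.45 -0.39 -0.82] w 0.0876 j [-23.6   7.1 -17.3  -0.  -65.6  10.5]
```

{"api": "servo_tool", "payload": {
  "grip": [-1,-1,-1,-1,-1,-1,-1,-1,-1,-1],
  "translation": [
    [-0.03,-0.014,0],
    [-0.066,-0.03,0],
    [-0.102,-0.047,0],
    [-0.138,-0.064,0],
    [-0.174,-0.08,0],
    [-0.21,-0.097,0.005],
    [-0.246,-0.113,0.01],
    [-0.275,-0.127,0.015],
    [-0.3,-0.138,0.02],
    [-0.321,-0.148,0.026]
  ],
  "turn": [-0.1,-0.2,-0.32,-0.44,-0.56,-0.68,-0.8,-0.92,-1.0,-1.1]
}}

```text
time_s: 1.77
tcp_pos: [0.5964, -0.0965, 0.2]
eef_rot: [180.0, 0.0, -40.0]
contact_force: [-0.5, -0.9, 0.3]
gripper_width: 0.0874
```

```bash

python3 -c "
from h import *
go([.595,-.0955,.15],13)"
```

```text
t 1.77 shift [-0.0017  0.0001  0.05  ] turn mod 2pi -0.9255 tcp [ 0.5964 -0.0965  0.2   ] rpy [ 1.7999e+02  2.0000e-02 -4.0030e+01] F [-0.49 -0.89  0.27] w 0.0874 j [  9.3  15.  -10.8  -0.  -64.2  40.7]
```

{"api": "servo_tool", "payload": {
  "grip": [-1,-1,-1,-1,-1,-1,-1,-1,-1,-1],
  "translation": [
    [-0.0017,0,0.005],
    [-0.0017,0,0.01],
    [-0.0017,0,0.018],
    [-0.0017,0,0.025],
    [-0.0017,0,0.032],
    [-0.0017,0,0.039],
    [-0.0017,0,0.045],
    [-0.0017,0,0.05],
    [-0.0017,0,0.05],
    [-0.0017,0,0.05]
  ],
  "turn": [-0.12,-0.24,-0.36,-0.48,-0.6,-0.72,-0.84,-0.926,-0.926,-0.926]
}}

```text
time_s: 2.6
tcp_pos: [0.5939, -0.0975, 0.1501]
eef_rot: [-180.0, 0.1, 12.6]
contact_force: [-0.2, -0.1, 0.1]
gripper_width: 0.0878
```

```bash

python3 -c "
from h import *
go([.595,-.0955,.07],13)
for n in ('top','scene'):
    p,d=capture(n); np.savez(f'{n}1.npz',p=p,d=d)
    u,v=map(int,proj(n,[.595,-.0955,.1])); cv2.imwrite(f'pics/{n}1.png',cv2.resize(p[v-60:v+60,u-70:u+70],None,fx=5,fy=5))"
```

```text
t 2.6 shift [ 0.0015 -0.0017  0.0801] turn mod 2pi -0.0076 tcp [ 0.5939 -0.0975  0.1501] rpy [-1.800e+02  6.000e-02  1.257e+01] F [-0.22 -0.07  0.15] w 0.0878 j [  9.3  17.2 -14.8  -0.  -58.1  93.3]
```

View pics/scene1.png

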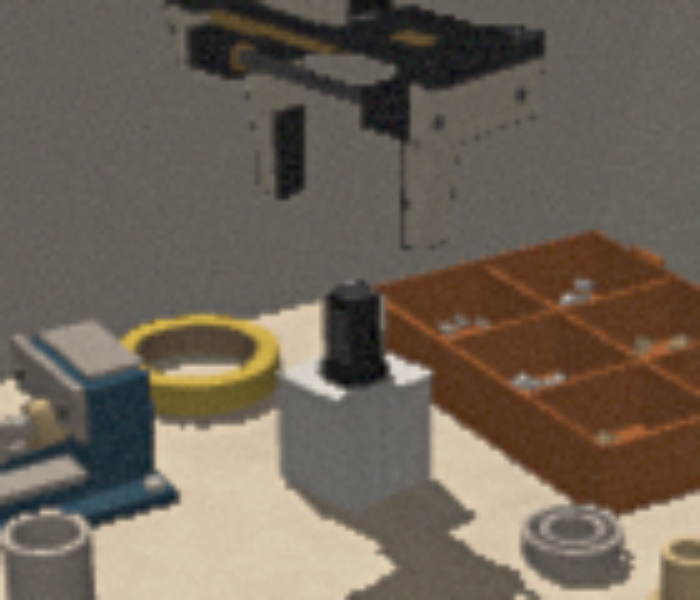

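View pics/top1.png

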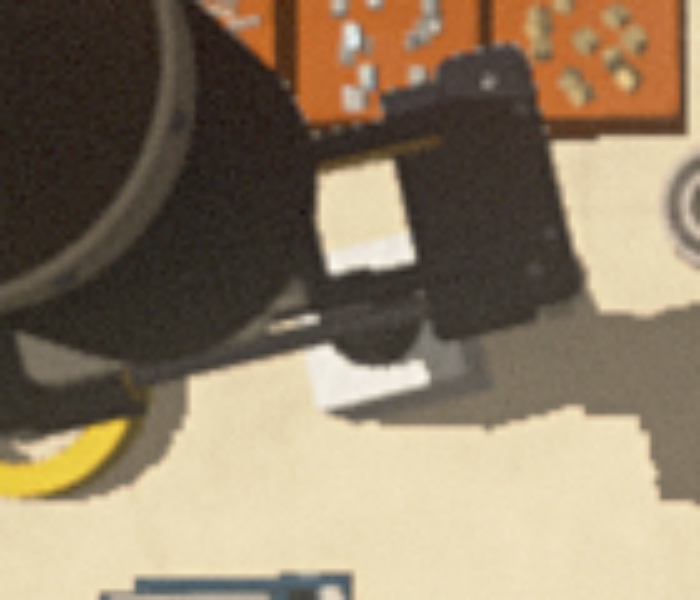

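The gripper hangs above driver A (scene crop 355,330), with its fingers on both sides. I'll descend now.

{"api": "servo_tool", "payload": {
  "grip": [-1,-1,-1,-1,-1,-1,-1,-1,-1,-1],
  "translation": [
    [0.0015,-0.0017,0.01],
    [0.0015,-0.0017,0.022],
    [0.0015,-0.0017,0.034],
    [0.0015,-0.0017,0.046],
    [0.0015,-0.0017,0.056],
    [0.0015,-0.0017,0.064],
    [0.0015,-0.0017,0.07],
    [0.0015,-0.0017,0.073],
    [0.0015,-0.0017,0.073],
    [0.0015,-0.0017,0.073]
  ],
  "turn": [0,0,0,0,0,0,0,0,0,0]
}}

```text
time_s: 3.53
tcp_pos: [0.5955, -0.0955, 0.0778]
eef_rot: [180.0, -0.0, 12.7]
contact_force: [-0.9, 0.3, 0.2]
gripper_width: 0.0878
```

```bash

python3 -c "
from h import *
go([.595,-.0955,.07],13)"
```

```text
t 3.53 shift [-0.0005 -0.0001  0.0078] turn mod 2pi -0.0047 tcp [ 0.5955 -0.0955  0.0778] rpy [ 1.7999e+02 -2.0000e-02  1.2730e+01] F [-0.87  0.32  0.2 ] w 0.0878 j [  9.4  21.5 -19.3   0.  -49.2  93.3]
```

{"api": "servo_tool", "payload": {
  "grip": [-1,-1,-1,-1,-1,-1,-1],
  "translation": [
    [0,0,0.003],
    [0,0,0.006],
    [0,0,0.0075],
    [0,0,0.0082],
    [0,0,0.0085],
    [0,0,0.0085],
    [0,0,0.0085]
  ],
  "turn": [0,0,0,0,0,0,0]
}}

```text
time_s: 4.12
tcp_pos: [0.5953, -0.0954, 0.0691]
eef_rot: [180.0, -0.0, 12.7]
contact_force: [0.2, -0.5, -0.1]
gripper_width: 0.0874
```

{"api": "servo_tool", "payload": {
  "grip": [0,0.3,0.5,1,1,1,1,1,1,1],
  "translation": [
    [0,0,0],
    [0,0,0],
    [0,0,0],
    [0,0,0],
    [0,0,0],
    [0,0,0],
    [0,0,0],
    [0,0,0],
    [0,0,0],
    [0,0,0]
  ],
  "turn": [0,0,0,0,0,0,0,0,0,0],
  "newtons": 45
}}

```text
time_s: 4.95
tcp_pos: [0.5953, -0.0955, 0.0691]
eef_rot: [180.0, 0.0, 12.7]
contact_force: [-0.4, -0.0, 0.4]
gripper_width: 0.0264
```

```bash

python3 -c "
from h import *
go([.595,-.0955,.17],13)"
```

```text
t 4.95 shift [-0.0003 -0.     -0.1009] turn mod 2pi -0.0047 tcp [ 0.5953 -0.0955  0.0691] rpy [180.     0.    12.73] F [-0.4  -0.03  0.38] w 0.0264 j [  9.4  22.1 -19.8   0.  -48.2  93.3]
```

{"api": "servo_tool", "payload": {
  "grip": [1,1,1,1,1],
  "translation": [
    [0,0,0],
    [0,0,0],
    [0,0,0],
    [0,0,0],
    [0,0,0]
  ],
  "turn": [0,0,0,0,0]
}}

```text
time_s: 5.37
tcp_pos: [0.5953, -0.0954, 0.0691]
eef_rot: [-180.0, -0.0, 12.7]
contact_force: [0.6, 0.5, -0.5]
gripper_width: 0.0238
```

{"api": "servo_tool", "payload": {
  "grip": [1,1,1,1,1,1,1,1,1,1],
  "translation": [
    [0,0,-0.004],
    [0,0,-0.012],
    [0,0,-0.022],
    [0,0,-0.034],
    [0,0,-0.046],
    [0,0,-0.058],
    [0,0,-0.07],
    [0,0,-0.082],
    [0,0,-0.09],
    [0,0,-0.095]
  ],
  "turn": [0,0,0,0,0,0,0,0,0,0]
}}

```text
time_s: 6.2
tcp_pos: [0.5958, -0.0954, 0.1661]
eef_rot: [180.0, -0.1, 12.7]
contact_force: [0.1, 0.3, -2.6]
gripper_width: 0.0241
```

```bash

python3 -c "
from h import *
go([.5188,-.3402,.164],13)
for n in ('top','scene'):
    p,d=capture(n); np.savez(f'{n}2.npz',p=p,d=d)
    u,v=map(int,proj(n,[.595,-.0955,.13])); cv2.imwrite(f'pics/{n}2.png',cv2.resize(p[v-60:v+60,u-70:u+70],None,fx=5,fy=5))"
```

```text
t 6.2 shift [-0.1291  0.2218  0.0021] turn mod 2pi -0.0046 tcp [ 0.5958 -0.0954  0.1661] rpy [ 1.7998e+02 -1.3000e-01  1.2740e+01] F [ 0.06  0.27 -2.63] w 0.0241 j [  9.4  16.4 -13.6   0.  -59.9  93.3]
```

View pics/scene2.png

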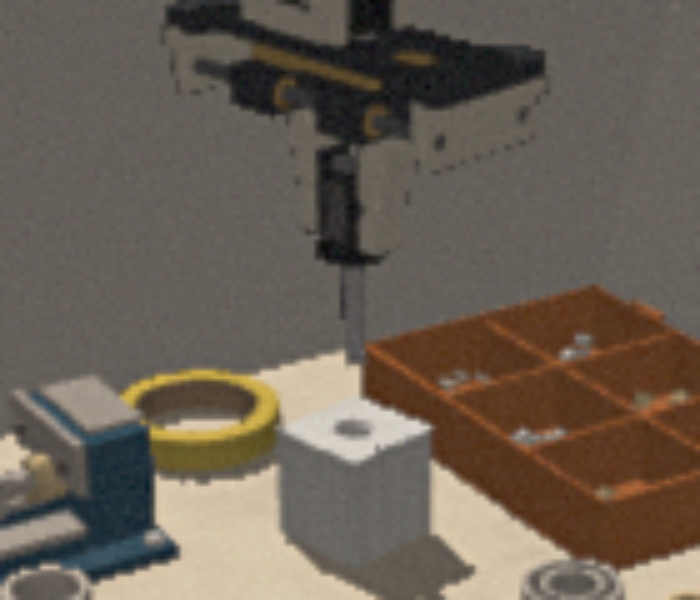

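The driver is held upright clear of the empty holder, with its tip at crop (355,362). Next I'll move over the screw.

{"api": "servo_tool", "payload": {
  "grip": [1,1,1,1,1,1,1,1,1,1],
  "translation": [
    [-0.008,0.013,0],
    [-0.022,0.037,0],
    [-0.038,0.065,0],
    [-0.055,0.095,0],
    [-0.072,0.124,0],
    [-0.088,0.151,0],
    [-0.103,0.177,0],
    [-0.115,0.198,0],
    [-0.125,0.214,0],
    [-0.129,0.222,0]
  ],
  "turn": [0,0,0,0,0,0,0,0,0,0]
}}

```text
time_s: 7.13
tcp_pos: [0.5164, -0.3426, 0.1629]
eef_rot: [-179.9, 0.1, 12.6]
contact_force: [-0.2, 0.9, -1.3]
gripper_width: 0.024
```

{"api": "servo_tool", "payload": {
  "grip": [1,1,1],
  "translation": [
    [0,0,0.005],
    [0,0,0.01],
    [0,0,0.01]
  ],
  "turn": [0,0,0]
}}

```text
time_s: 7.38
tcp_pos: [0.5176, -0.3395, 0.1521]
eef_rot: [-179.9, 0.1, 12.7]
contact_force: [-0.5, 0.7, -2.0]
gripper_width: 0.0238
```

```bash

python3 -c "
from h import *
go([.5187,-.3402,.138],13)
for n in ('top','scene'):
    p,d=capture(n); np.savez(f'{n}3.npz',p=p,d=d)
    u,v=map(int,proj(n,[.5187,-.3402,.08])); cv2.imwrite(f'pics/{n}3.png',cv2.resize(p[v-45:v+45,u-50:u+50],None,fx=6.5,fy=6.5,interpolation=cv2.INTER_CUBIC))
    print(proj(n,[.5187,-.3402,.06]),proj(n,[.5187,-.3402,.088]))"
```

```text
t 7.38 shift [0.001  0.0009 0.0141] turn mod 2pi -0.0048 tcp [ 0.5176 -0.3395  0.1521] rpy [-1.7989e+02  1.2000e-01  1.2720e+01] F [-0.48  0.68 -1.95] w 0.0238 j [-15.2  18.6 -12.3  -0.  -59.2 118. ]
(np.float64(292.8618126314264), np.float64(182.40442315672382)) (np.float64(293.70322827417436), np.float64(181.7379535211587))
(np.float64(278.8664842001955), np.float64(212.86137761037406)) (np.float64(279.08040469955074), np.float64(201.79721906995982))
```

View pics/scene3.png

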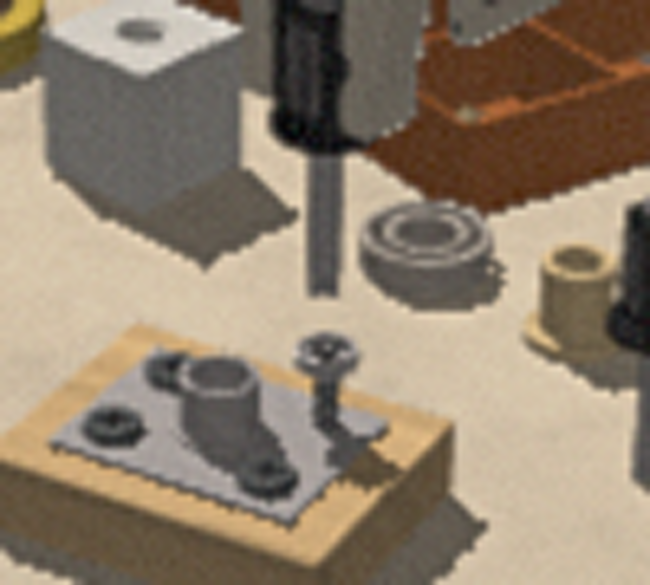

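View pics/top3.png

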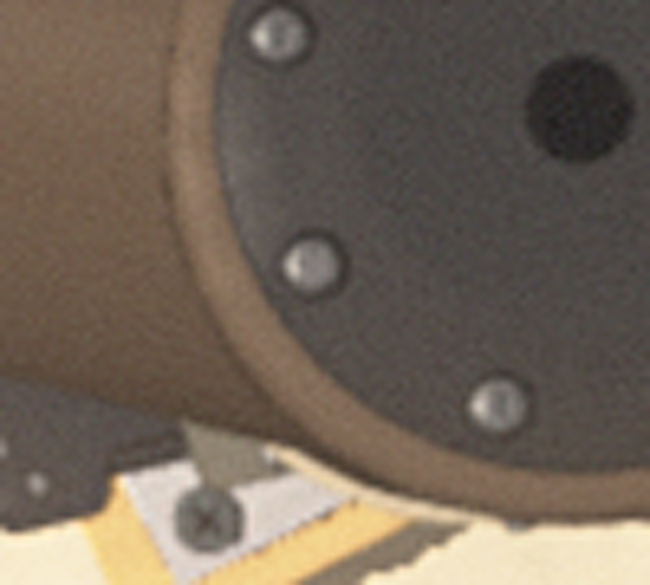

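Scene crop: the shank is at col 323 and the screw head at (328,350). That agrees with the roughly 1.3 mm of remaining error, so I'll correct it and descend.

{"api": "servo_tool", "payload": {
  "grip": [1,1,1,1,1],
  "translation": [
    [0.001,0.0009,0.005],
    [0.001,0.0009,0.012],
    [0.001,0.0009,0.016],
    [0.001,0.0009,0.017],
    [0.001,0.0009,0.017]
  ],
  "turn": [0,0,0,0,0]
}}

```text
time_s: 7.9
tcp_pos: [0.5192, -0.3408, 0.1363]
eef_rot: [-180.0, 0.1, 12.7]
contact_force: [-0.4, -0.2, -1.9]
gripper_width: 0.0237
```

```bash

python3 -c "
from h import *
go([.5187,-.3402,.127],13)
for n in ('scene',):
    p,d=capture(n); np.savez(f'{n}4.npz',p=p,d=d)
    u,v=map(int,proj(n,[.5187,-.3402,.08])); cv2.imwrite(f'pics/{n}4.png',cv2.resize(p[v-30:v+30,u-30:u+30],None,fx=10,fy=10,interpolation=cv2.INTER_CUBIC))"
```

```text
t 7.9 shift [-0.0004 -0.0007  0.0093] turn mod 2pi -0.0044 tcp [ 0.5192 -0.3408  0.1363] rpy [-1.7996e+02  6.0000e-02  1.2750e+01] F [-0.39 -0.25 -1.87] w 0.0237 j [-15.3  19.6 -13.2  -0.  -57.3 118. ]
```

View pics/scene4.png

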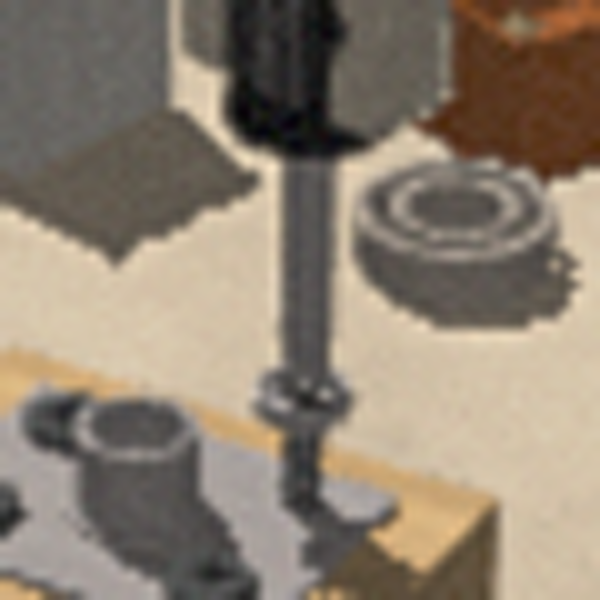

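The shank (col 307) is now centred on the head (304,395). I'll lower it into the recess.

{"api": "servo_tool", "payload": {
  "grip": [1,1,1,1,1,1],
  "translation": [
    [-0.0003,-0.0005,0.002],
    [-0.0003,-0.0005,0.004],
    [-0.0003,-0.0005,0.0055],
    [-0.0003,-0.0005,0.007],
    [-0.0003,-0.0005,0.0075],
    [-0.0003,-0.0005,0.0075]
  ],
  "turn": [0,0,0,0,0,0]
}}

```text
time_s: 8.45
tcp_pos: [0.519, -0.3407, 0.1294]
eef_rot: [-180.0, 0.0, 12.7]
contact_force: [-0.9, -0.1, -1.8]
gripper_width: 0.0238
```

```bash

python3 -c "
from h import *
go([.5187,-.3402,.127],13)"
```

```text
t 8.45 shift [-0.0002 -0.0005  0.0024] turn mod 2pi -0.0048 tcp [ 0.519  -0.3407  0.1294] rpy [-1.7999e+02  2.0000e-02  1.2730e+01] F [-0.89 -0.09 -1.8 ] w 0.0238 j [-15.3  19.9 -13.8  -0.  -56.3 118. ]
```

Below the rim height with no contact force, so the bit is in the recess. Now small steps to the floor.

{"api": "servo_tool", "payload": {
  "grip": [1,1,1,1],
  "translation": [
    [0,-0.0003,0.0007],
    [0,-0.0003,0.0014],
    [0,-0.0003,0.0018],
    [0,-0.0003,0.0018]
  ],
  "turn": [0,0,0,0],
  "newtons": 60
}}

```text
time_s: 8.78
tcp_pos: [0.519, -0.3403, 0.1277]
eef_rot: [-180.0, 0.0, 12.7]
contact_force: [0.2, -1.1, -2.1]
gripper_width: 0.0239
```

{"api": "servo_tool", "payload": {
  "grip": [1,1,1],
  "translation": [
    [0,0,0.0003],
    [0,0,0.0005],
    [0,0,0.0005]
  ],
  "turn": [0,0,0]
}}

```text
time_s: 9.03
tcp_pos: [0.519, -0.3404, 0.1272]
eef_rot: [-180.0, 0.0, 12.7]
contact_force: [0.3, 0.4, -1.5]
gripper_width: 0.0234
```

{"api": "servo_tool", "payload": {
  "grip": [1,1,1],
  "translation": [
    [0,0,0.0003],
    [0,0,0.0005],
    [0,0,0.0005]
  ],
  "turn": [0,0,0]
}}

```text
time_s: 9.28
tcp_pos: [0.5191, -0.3404, 0.1269]
eef_rot: [180.0, -0.0, 12.7]
contact_force: [-0.1, -0.6, -0.9]
gripper_width: 0.024
```

{"api": "servo_tool", "payload": {
  "grip": [1,1,1],
  "translation": [
    [0,0,0.0002],
    [0,0,0.0003],
    [0,0,0.0003]
  ],
  "turn": [0,0,0]
}}

```text
time_s: 9.53
tcp_pos: [0.5192, -0.3404, 0.1267]
eef_rot: [180.0, -0.0, 12.7]
contact_force: [-0.8, 1.2, 0.5]
gripper_width: 0.0236
```

{"api": "servo_tool", "payload": {
  "grip": [1,1,1],
  "translation": [
    [0,0,0.0003],
    [0,0,0.0005],
    [0,0,0.0005]
  ],
  "turn": [0,0,0]
}}

```text
time_s: 9.78
tcp_pos: [0.5192, -0.3405, 0.1265]
eef_rot: [180.0, -0.0, 12.7]
contact_force: [-1.0, 1.1, 3.8]
gripper_width: 0.0238
```

{"api": "servo_tool", "payload": {
  "grip": [1,1,1],
  "translation": [
    [0,0,0.0003],
    [0,0,0.0005],
    [0,0,0.0005]
  ],
  "turn": [0,0,0]
}}

```text
time_s: 10.03
tcp_pos: [0.5193, -0.3405, 0.1263]
eef_rot: [180.0, -0.0, 12.7]
contact_force: [-2.4, 2.5, 7.4]
gripper_width: 0.0239
```

{"api": "servo_tool", "payload": {
  "grip": [1,1,1],
  "translation": [
    [-0.0002,-0.0003,0.0004],
    [-0.0002,-0.0003,0.0008],
    [-0.0002,-0.0003,0.0008]
  ],
  "turn": [0,0,0]
}}

```text
time_s: 10.28
tcp_pos: [0.5193, -0.3405, 0.1261]
eef_rot: [179.9, -0.1, 12.8]
contact_force: [-2.3, 2.5, 11.1]
gripper_width: 0.0241
```

{"api": "servo_tool", "payload": {
  "grip": [1,1,1],
  "translation": [
    [0,0,0.0002],
    [0,0,0.0004],
    [0,0,0.0004]
  ],
  "turn": [0,0,0]
}}

```text
time_s: 10.53
tcp_pos: [0.5194, -0.3405, 0.1261]
eef_rot: [179.9, -0.1, 12.8]
contact_force: [-3.7, 2.8, 11.9]
gripper_width: 0.0233
```

{"api": "servo_tool", "payload": {
  "grip": [1,1,1],
  "translation": [
    [0,0,0.0002],
    [0,0,0.0004],
    [0,0,0.0004]
  ],
  "turn": [0,0,0]
}}

```text
time_s: 10.78
tcp_pos: [0.5194, -0.3405, 0.126]
eef_rot: [179.9, -0.1, 12.8]
contact_force: [-3.5, 2.6, 14.8]
gripper_width: 0.024
```

{"api": "servo_tool", "payload": {
  "grip": [1,1],
  "translation": [
    [0,0,0.0],
    [0,0,0.0]
  ],
  "turn": [0,0]
}}

```text
time_s: 10.95
tcp_pos: [0.5193, -0.3405, 0.126]
eef_rot: [179.9, -0.1, 12.8]
contact_force: [-3.1, 3.4, 13.9]
gripper_width: 0.024
```

{"api": "servo_tool", "payload": {
  "grip": [1,1,1,1],
  "translation": [
    [0,0,0.0003],
    [0,0,0.0004],
    [0,0,0.0005],
    [0,0,0.0005]
  ],
  "turn": [0.1,0.2,0.3,0.4]
}}

```text
time_s: 11.28
tcp_pos: [0.5194, -0.3407, 0.1257]
eef_rot: [179.9, -0.1, -10.4]
contact_force: [-3.6, 2.7, 14.3]
gripper_width: 0.0235
```

```bash

python3 -c "
from h import *
go([.5187,-.3402,.127],13); print(r.get_state()['moment'])"
```

```text
t 11.28 shift [-0.0008 -0.0003 -0.0013] turn mod 2pi -0.4087 tcp [ 0.5194 -0.3407  0.1257] rpy [ 1.7992e+02 -1.3000e-01 -1.0420e+01] F [-3.58  2.66 14.3 ] w 0.0235 j [-15.2  20.  -14.1   0.1 -55.7  94.8]
[1.11805525 1.67161377 0.02422212]
```

{"api": "servo_tool", "payload": {
  "grip": [1,1,1,1,1,1,1,1],
  "translation": [
    [0,0,0.0002],
    [0,0,0.0003],
    [0,0,0.0004],
    [0,0,0.0005],
    [0,0,0.0005],
    [0,0,0.0006],
    [0,0,0.0006],
    [0,0,0.0006]
  ],
  "turn": [0.1,0.2,0.3,0.4,0.5,0.6,0.7,0.7]
}}

```text
time_s: 11.95
tcp_pos: [0.5194, -0.3409, 0.1252]
eef_rot: [-180.0, -0.2, -50.6]
contact_force: [-4.2, 1.6, 15.3]
gripper_width: 0.0236
```

```bash

python3 -c "
from h import *
go([.5187,-.3402,.127],13); print(r.get_state()['moment'])"
```

```text
t 11.95 shift [-0.001   0.0001 -0.0018] turn mod 2pi -1.1101 tcp [ 0.5194 -0.3409  0.1252] rpy [-1.7999e+02 -1.6000e-01 -5.0610e+01] F [-4.21  1.55 15.32] w 0.0236 j [-15.2  20.1 -14.2   0.1 -55.6  54.6]
[0.95919095 1.8769216  0.03220979]
```

{"api": "servo_tool", "payload": {
  "grip": [1,1,1,1,1,1,1,1,1,1],
  "translation": [
    [0,0,0.0001],
    [0,0,0.0002],
    [0,0,0.0002],
    [0,0,0.0003],
    [0,0,0.0004],
    [0,0,0.0004],
    [0,0,0.0005],
    [0,0,0.0006],
    [0,0,0.0006],
    [0,0,0.0006]
  ],
  "turn": [0.1,0.2,0.3,0.4,0.5,0.6,0.7,0.8,0.9,0.9]
}}

```text
time_s: 12.78
tcp_pos: [0.5191, -0.3409, 0.1246]
eef_rot: [-179.9, -0.1, -102.2]
contact_force: [-4.2, 2.2, 16.4]
gripper_width: 0.0236
```

```bash

python3 -c "
from h import *
go([.5187,-.3402,.127],13); print(r.get_state()['moment'])"
```

```text
t 12.78 shift [-0.0006  0.0006 -0.0024] turn mod 2pi -2.0102 tcp [ 0.5191 -0.3409  0.1246] rpy [-1.7989e+02 -9.0000e-02 -1.0217e+02] F [-4.18  2.15 16.42] w 0.0236 j [-15.3  20.1 -14.2   0.1 -55.6   3. ]
[ 8.73657698e-01  2.11236957e+00 -7.41782219e-04]
```

{"api": "servo_tool", "payload": {
  "grip": [1,1,1,1,1,1,1,1,1,1],
  "translation": [
    [0,0,0.0],
    [0,0,0.0001],
    [0,0,0.0001],
    [0,0,0.0002],
    [0,0,0.0003],
    [0,0,0.0003],
    [0,0,0.0004],
    [0,0,0.0005],
    [0,0,0.0005],
    [0,0,0.0005]
  ],
  "turn": [0.1,0.2,0.3,0.4,0.5,0.6,0.7,0.8,0.9,0.9]
}}

```text
time_s: 13.62
tcp_pos: [0.519, -0.3409, 0.1241]
eef_rot: [-179.9, 0.0, -153.7]
contact_force: [-4.4, 2.7, 16.4]
gripper_width: 0.024
```

```bash

python3 -c "
from h import *
go([.5187,-.3402,.127],13); print(r.get_state()['moment'])"
```

```text
t 13.62 shift [-0.      0.0008 -0.0029] turn mod 2pi -2.9102 tcp [ 0.519  -0.3409  0.1241] rpy [-1.7987e+02  2.0000e-02 -1.5374e+02] F [-4.35  2.69 16.4 ] w 0.024 j [-15.3  20.1 -14.3   0.1 -55.5 -48.5]
[ 9.87640862e-01  2.16363567e+00 -2.12906437e-03]
```

{"api": "servo_tool", "payload": {
  "grip": [1,1,1,1,1,1,1,1,1,1],
  "translation": [
    [0,0,0.0],
    [0,0,0.0001],
    [0,0,0.0001],
    [0,0,0.0002],
    [0,0,0.0003],
    [0,0,0.0003],
    [0,0,0.0004],
    [0,0,0.0005],
    [0,0,0.0005],
    [0,0,0.0005]
  ],
  "turn": [0.1,0.2,0.3,0.4,0.5,0.6,0.7,0.8,0.9,0.9]
}}

```text
time_s: 14.45
tcp_pos: [0.5189, -0.3408, 0.1235]
eef_rot: [-179.9, 0.1, 154.7]
contact_force: [-4.7, 3.0, 16.3]
gripper_width: 0.024
```

```bash

python3 -c "
from h import *
go([.5187,-.3402,.127],13); print(r.get_state()['moment'])"
```

```text
t 14.45 shift [ 0.0005  0.0005 -0.0035] turn mod 2pi 2.473 tcp [ 0.5189 -0.3408  0.1235] rpy [-1.7994e+02  1.0000e-01  1.5469e+02] F [-4.7   2.97 16.25] w 0.024 j [-1.530e+01  2.020e+01 -1.430e+01  1.000e-01 -5.550e+01 -1.001e+02]
[1.01562894 2.17044803 0.10993859]
```

{"api": "servo_tool", "payload": {
  "grip": [1,1,1,1,1,1,1,1,1],
  "translation": [
    [0,0,0.0],
    [0,0,0.0001],
    [0,0,0.0001],
    [0,0,0.0002],
    [0,0,0.0003],
    [0,0,0.0003],
    [0,0,0.0004],
    [0,0,0.0005],
    [0,0,0.0005]
  ],
  "turn": [0.1,0.2,0.3,0.4,0.5,0.6,0.7,0.75,0.75]
}}

```text
time_s: 15.2
tcp_pos: [0.5189, -0.3407, 0.123]
eef_rot: [180.0, 0.1, 111.9]
contact_force: [-6.1, 2.9, 16.7]
gripper_width: 0.024
```

{"api": "servo_tool", "payload": {
  "grip": [1,1,1,1,1,1,1],
  "translation": [
    [0,0,-0.002],
    [0,0,-0.006],
    [0,0,-0.012],
    [0,0,-0.02],
    [0,0,-0.028],
    [0,0,-0.034],
    [0,0,-0.036]
  ],
  "turn": [0,0,0,0,0,0,0]
}}

```text
time_s: 15.78
tcp_pos: [0.5195, -0.3404, 0.1582]
eef_rot: [179.9, 0.1, 112.0]
contact_force: [1.5, -0.3, -2.5]
gripper_width: 0.0237
```

```bash

python3 -c "
from h import *
go([.5953,-.0954,.166],12.8)
p,d=capture('scene'); np.savez('scene5.npz',p=p,d=d)
u,v=map(int,proj('scene',[.5187,-.3402,.1])); cv2.imwrite('pics/scene5.png',cv2.resize(p[v-40:v+40,u-40:u+40],None,fx=7.5,fy=7.5,interpolation=cv2.INTER_CUBIC))"
```

```text
t 15.78 shift [ 0.1986  0.1622 -0.0078] turn mod 2pi 1.7322 tcp [ 0.5195 -0.3404  0.1582] rpy [1.7992e+02 8.0000e-02 1.1205e+02] F [ 1.46 -0.26 -2.48] w 0.0237 j [ -15.2   18.4  -11.9    0.   -59.6 -142.7]
```

View pics/scene5.png

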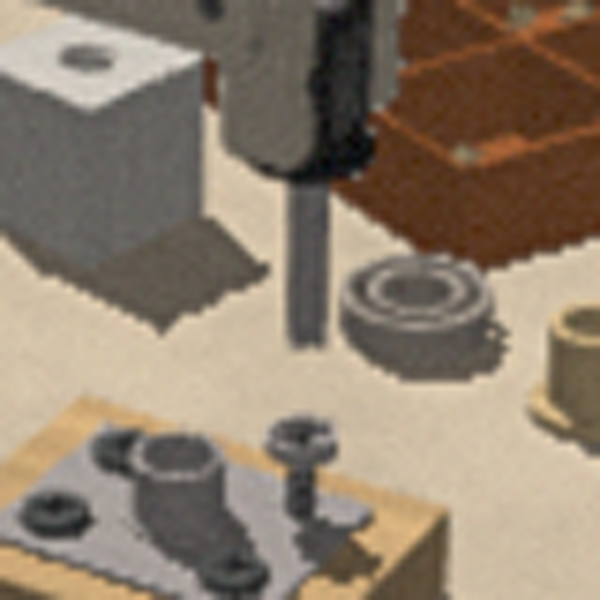

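The bit is clear of the screw, which has visibly sunk (head at crop 302,437). I'll check the sink by depth.

```bash
python3 - <<'E'
from h import *
for f in("scene0","scene5"):
    W=cloud("scene",np.load(f+".npz")['d']).reshape(-1,3)
    m=(np.hypot(W[:,0]-.5187,W[:,1]+.3405)<.012)&(W[:,2]>.05)&(W[:,2]<.07); q=W[m]
    print(f,len(q),q[:,2].mean(),np.percentile(q[:,2],[10,50,90]))
E
```

```text
scene0 59 0.06006957852421196 [0.05799557 0.06052006 0.06251606]
scene5 53 0.05733488152987272 [0.05486848 0.05720168 0.06016817]
```

{"api": "servo_tool", "payload": {
  "grip": [1,1,1,1,1,1,1,1,1,1],
  "translation": [
    [0.01,0.008,-0.008],
    [0.03,0.025,-0.01],
    [0.055,0.045,-0.01],
    [0.08,0.065,-0.01],
    [0.105,0.086,-0.01],
    [0.13,0.106,-0.01],
    [0.153,0.125,-0.01],
    [0.174,0.142,-0.01],
    [0.19,0.155,-0.01],
    [0.198,0.162,-0.01]
  ],
  "turn": [-0.1,-0.2,-0.3,-0.42,-0.54,-0.66,-0.78,-0.9,-1.0,-1.1]
}}

```text
time_s: 16.67
tcp_pos: [0.5952, -0.0933, 0.1665]
eef_rot: [180.0, 0.0, 175.5]
contact_force: [0.8, 0.3, -2.3]
gripper_width: 0.024
```

```bash

python3 -c "
from h import *
go([.5953,-.0954,.166],-167.2)"
```

```text
t 16.67 shift [-0.0002 -0.0021  0.0005] turn mod 2pi -0.3028 tcp [ 0.5952 -0.0933  0.1665] rpy [179.98   0.   175.45] F [ 0.77  0.33 -2.33] w 0.024 j [   9.6   16.4  -13.6   -0.   -60.  -104.2]
```

The sink is about 3 mm, or roughly 4.6 rad, which is in range. I'll align over the holder.

{"api": "servo_tool", "payload": {
  "grip": [1,1,1,1,1,1],
  "translation": [
    [0,-0.001,0.003],
    [-0.0002,-0.002,0.01],
    [-0.0002,-0.0021,0.018],
    [-0.0002,-0.0021,0.025],
    [-0.0002,-0.0021,0.028],
    [-0.0002,-0.0021,0.028]
  ],
  "turn": [-0.1,-0.2,-0.3,-0.303,-0.303,-0.303]
}}

```text
time_s: 17.17
tcp_pos: [0.594, -0.098, 0.1376]
eef_rot: [180.0, -0.1, -167.8]
contact_force: [0.2, -0.1, -1.7]
gripper_width: 0.0237
```

```bash

python3 -c "
from h import *
go([.5953,-.0954,.12],-167.2)
for n in('scene','top'):
    p,d=capture(n)
    u,v=map(int,proj(n,[.5953,-.0954,.08])); cv2.imwrite(f'pics/{n}6.png',cv2.resize(p[v-30:v+30,u-30:u+30],None,fx=10,fy=10,interpolation=cv2.INTER_CUBIC))"
```

```text
t 17.17 shift [-0.0018  0.0023  0.0176] turn mod 2pi -0.0101 tcp [ 0.594  -0.098   0.1376] rpy [ 1.7998e+02 -1.0000e-01 -1.6778e+02] F [ 0.19 -0.07 -1.73] w 0.0237 j [  9.2  17.9 -15.6  -0.  -56.6 -87. ]
```

View pics/scene6.png

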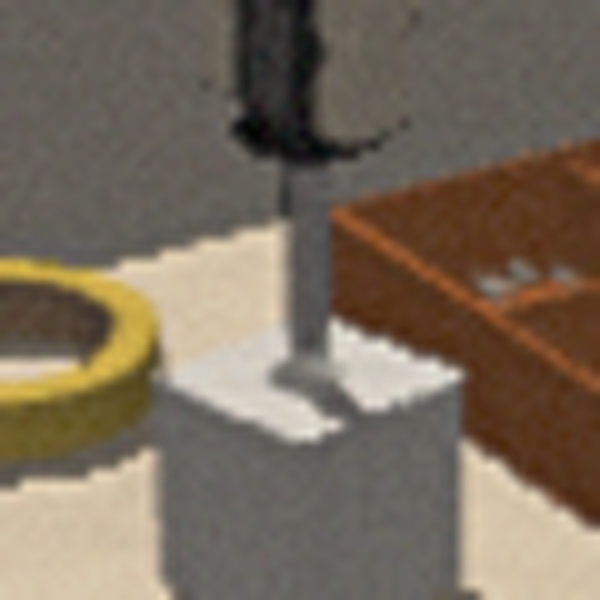

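{"api": "servo_tool", "payload": {
  "grip": [1,1,1],
  "translation": [
    [-0.0018,0.0023,0],
    [-0.0018,0.0023,0],
    [-0.0018,0.0023,0]
  ],
  "turn": [0,0,0]
}}

```text
time_s: 17.52
tcp_pos: [0.5963, -0.0951, 0.1391]
eef_rot: [-180.0, 0.0, -167.6]
contact_force: [0.2, -0.1, -2.1]
gripper_width: 0.024
```

```bash

python3 -c "
from h import *
go([.5953,-.0954,.12],-167.2)
for n in('scene',):
    p,d=capture(n)
    u,v=map(int,proj(n,[.5953,-.0954,.08])); cv2.imwrite(f'pics/{n}7.png',cv2.resize(p[v-30:v+30,u-30:u+30],None,fx=10,fy=10,interpolation=cv2.INTER_CUBIC))"
```

```text
t 17.52 shift [ 0.001  -0.0001  0.0191] turn mod 2pi -0.007 tcp [ 0.5963 -0.0951  0.1391] rpy [-1.800e+02  4.000e-02 -1.676e+02] F [ 0.17 -0.06 -2.14] w 0.024 j [  9.5  17.9 -15.4   0.  -56.7 -87.1]
```

View pics/scene7.png

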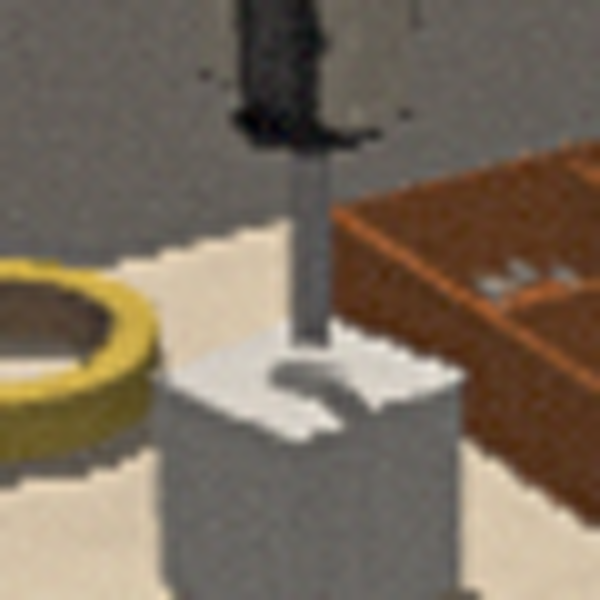

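{"api": "servo_tool", "payload": {
  "grip": [1,1,1,1,1],
  "translation": [
    [0.0007,0,0.001],
    [0.0007,0,0.002],
    [0.0007,0,0.002],
    [0.0007,0,0.002],
    [0.0007,0,0.002]
  ],
  "turn": [0,0,0,0,0]
}}

```text
time_s: 17.98
tcp_pos: [0.5952, -0.0954, 0.1366]
eef_rot: [-180.0, -0.0, -167.6]
contact_force: [0.4, -0.0, -0.7]
gripper_width: 0.024
```

```bash

python3 -c "
from h import *
go([.5953,-.0954,.12],-167.2)
for n in('scene',):
    p,d=capture(n)
    print(proj(n,[.5953,-.0954,.062]),proj(n,[.5953,-.0954,.07]))
    u,v=map(int,proj(n,[.5953,-.0954,.08])); print(u-30,v-30);cv2.imwrite(f'pics/{n}8.png',cv2.resize(p[v-30:v+30,u-30:u+30],None,fx=10,fy=10,interpolation=cv2.INTER_CUBIC))"
```

```text
t 17.98 shift [-0.0001  0.      0.0166] turn mod 2pi -0.0067 tcp [ 0.5952 -0.0954  0.1366] rpy [-180.     -0.   -167.58] F [ 0.42 -0.02 -0.7 ] w 0.024 j [  9.4  17.9 -15.6   0.  -56.4 -87. ]
(np.float64(250.6301050868144), np.float64(162.5680488124012)) (np.float64(250.58837002023904), np.float64(159.81627297717128))
220 126
```

View pics/scene8.png

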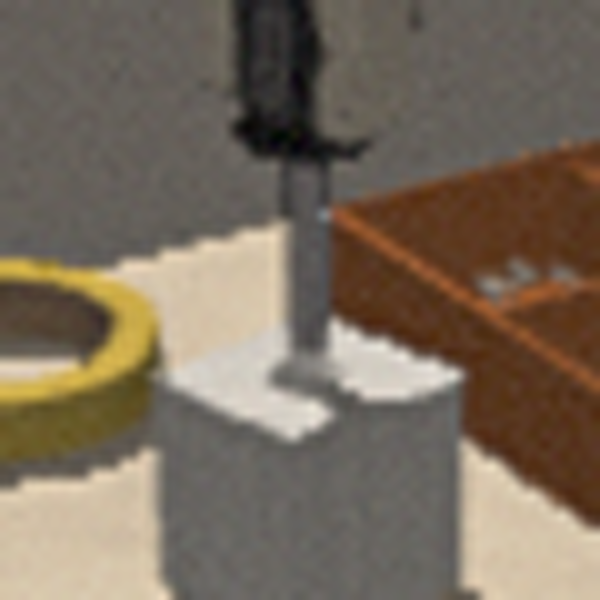

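The shank (col 309) is over the hole (about col 304). The remaining offset of about 1 mm is within the chamfer. I'll lower and watch the force.

{"api": "servo_tool", "payload": {
  "grip": [1,1,1,1,1,1,1],
  "translation": [
    [0.0003,0,0.002],
    [0.0005,0,0.005],
    [0.0005,0,0.008],
    [0.0005,0,0.011],
    [0.0005,0,0.014],
    [0.0005,0,0.016],
    [0.0005,0,0.016]
  ],
  "turn": [0,0,0,0,0,0,0],
  "newtons": 40
}}

```text
time_s: 18.62
tcp_pos: [0.5944, -0.0955, 0.1199]
eef_rot: [180.0, -0.1, -167.6]
contact_force: [0.3, 0.5, -2.6]
gripper_width: 0.0242
```

```bash

python3 -c "
from h import *
go([.5953,-.0954,.069],-167.2)"
```

```text
t 18.62 shift [-0.0009 -0.      0.0509] turn mod 2pi -0.0067 tcp [ 0.5944 -0.0955  0.1199] rpy [ 1.7999e+02 -6.0000e-02 -1.6758e+02] F [ 0.28  0.52 -2.57] w 0.0242 j [  9.4  18.8 -16.8  -0.  -54.4 -87. ]
```

{"api": "servo_tool", "payload": {
  "grip": [1,1,1,1,1,1,1,1,1,1],
  "translation": [
    [-0.0004,0,0.004],
    [-0.0005,0,0.01],
    [-0.0005,0,0.016],
    [-0.0005,0,0.022],
    [-0.0005,0,0.028],
    [-0.0005,0,0.034],
    [-0.0005,0,0.039],
    [-0.0005,0,0.043],
    [-0.0005,0,0.045],
    [-0.0005,0,0.045]
  ],
  "turn": [0,0,0,0,0,0,0,0,0,0]
}}

```text
time_s: 19.45
tcp_pos: [0.595, -0.0955, 0.0751]
eef_rot: [180.0, -0.1, -167.6]
contact_force: [0.5, -0.2, -2.0]
gripper_width: 0.0237
```

{"api": "servo_tool", "payload": {
  "grip": [1,1,1,1,1],
  "translation": [
    [0,0,0.001],
    [0,0,0.002],
    [0,0,0.003],
    [0,0,0.004],
    [0,0,0.004]
  ],
  "turn": [0,0,0,0,0]
}}

```text
time_s: 19.87
tcp_pos: [0.5952, -0.0954, 0.0716]
eef_rot: [180.0, -0.0, -167.6]
contact_force: [0.1, -0.7, -1.6]
gripper_width: 0.0242
```

{"api": "servo_tool", "payload": {
  "grip": [1,1,1,1],
  "translation": [
    [0,0,0.001],
    [0,0,0.0018],
    [0,0,0.0025],
    [0,0,0.0025]
  ],
  "turn": [0,0,0,0]
}}

```text
time_s: 20.2
tcp_pos: [0.5952, -0.0954, 0.0691]
eef_rot: [-180.0, -0.0, -167.6]
contact_force: [0.3, 0.2, -2.0]
gripper_width: 0.024
```

{"api": "servo_tool", "payload": {
  "grip": [1,1,1],
  "translation": [
    [0,0,0.0003],
    [0,0,0.0006],
    [0,0,0.0006]
  ],
  "turn": [0,0,0]
}}

```text
time_s: 20.45
tcp_pos: [0.5953, -0.0954, 0.069]
eef_rot: [-180.0, 0.0, -167.6]
contact_force: [-2.1, 0.9, 3.5]
gripper_width: 0.0239
```

The flange rests on the holder (Fz +3.5 N). Releasing slowly.

{"api": "servo_tool", "payload": {
  "grip": [0.5,0.4,0.3,0.2,0,-0.3,-0.7,-1,-1,-1],
  "translation": [
    [0,0,-0.0005],
    [0,0,-0.0005],
    [0,0,-0.0005],
    [0,0,-0.0005],
    [0,0,-0.0005],
    [0,0,-0.0005],
    [0,0,-0.0005],
    [0,0,-0.0005],
    [0,0,-0.0005],
    [0,0,-0.0005]
  ],
  "turn": [0,0,0,0,0,0,0,0,0,0]
}}

```text
time_s: 21.28
tcp_pos: [0.5953, -0.0954, 0.0691]
eef_rot: [-180.0, 0.0, -167.6]
contact_force: [-0.6, -0.2, 0.0]
gripper_width: 0.0696
```

{"api": "servo_tool", "payload": {
  "grip": [-1,-1,-1],
  "translation": [
    [0,0,0],
    [0,0,0],
    [0,0,0]
  ],
  "turn": [0,0,0]
}}

```text
time_s: 21.53
tcp_pos: [0.5953, -0.0954, 0.0691]
eef_rot: [180.0, 0.0, -167.6]
contact_force: [0.3, -0.5, -0.0]
gripper_width: 0.0861
```

{"api": "servo_tool", "payload": {
  "grip": [-1,-1,-1,-1,-1,-1,-1,-1,-1,-1],
  "translation": [
    [0,0,-0.006],
    [0,0,-0.018],
    [0,0,-0.035],
    [0,0,-0.055],
    [0,0,-0.075],
    [0,0,-0.095],
    [0,0,-0.115],
    [0,0,-0.13],
    [0,0,-0.14],
    [0,0,-0.14]
  ],
  "turn": [0,0,0,0,0,0,0,0,0,0]
}}

```text
time_s: 22.37
tcp_pos: [0.5964, -0.0955, 0.2119]
eef_rot: [-180.0, 0.2, -167.6]
contact_force: [-0.1, -0.5, 0.6]
gripper_width: 0.0877
```

{"api": "servo_tool", "payload": {
  "grip": [-1,-1,-1,-1,-1,-1,-1,-1],
  "translation": [
    [0.02,0,0],
    [0.05,0,0],
    [0.08,0,0],
    [0.11,0,0],
    [0.13,0,0],
    [0.15,0,0],
    [0.15,0,0],
    [0.15,0,0]
  ],
  "turn": [0,0,0,0,0,0,0,0]
}}

```text
time_s: 23.03
tcp_pos: [0.4478, -0.1279, 0.2088]
eef_rot: [180.0, -0.0, -167.6]
contact_force: [0.4, -0.2, -0.5]
gripper_width: 0.0875
```

```bash

python3 -c "
from h import *
go([.5953,-.0954,.2],-167.2)
for n in('scene','top'):
    p,d=capture(n); np.savez(n+'9.npz',p=p,d=d)
    cv2.imwrite(f'pics/{n}9.png',cv2.resize(p,(800,600),interpolation=cv2.INTER_CUBIC))"
```

```text
t 23.03 shift [-0.151   0.      0.0088] turn mod 2pi -0.007 tcp [ 0.4478 -0.1279  0.2088] rpy [ 179.99   -0.   -167.6 ] F [ 0.36 -0.2  -0.53] w 0.0875 j [  8.4   1.2 -26.2  -0.  -62.6 -86. ]
```

View pics/scene9.png

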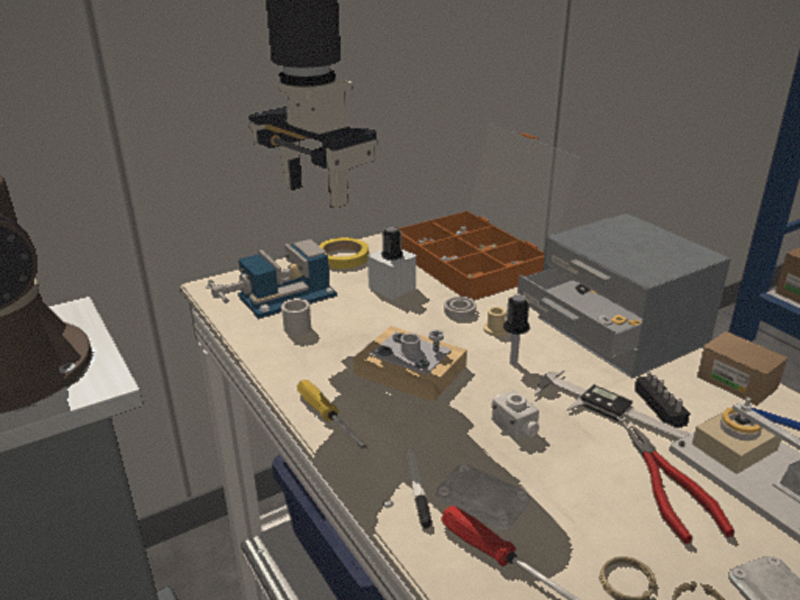

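View pics/top9.png

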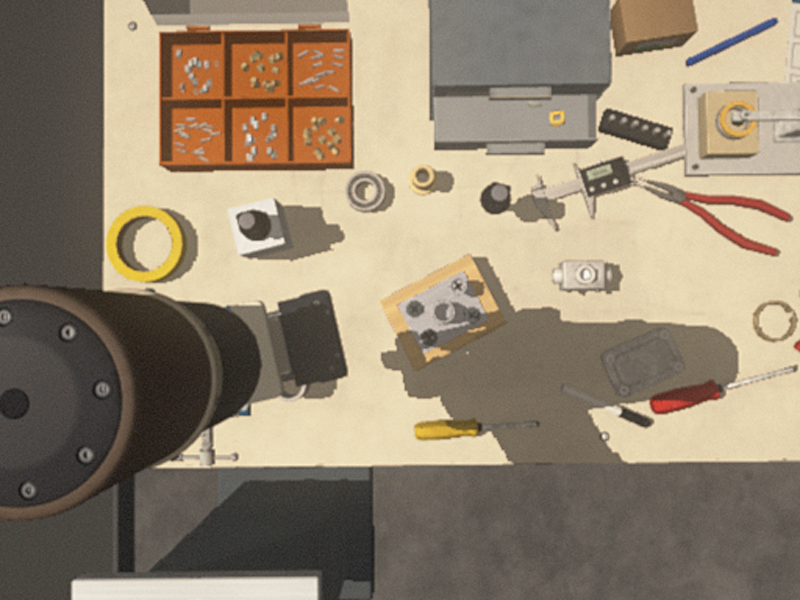

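The driver is back in its block (top 257,225; scene 392,245). The other parts are unmoved and the screw is at top (457,286). I'll make a last depth check, then hand in.

```bash
python3 - <<'E'
from h import *
for f in("top0","top9"):
    W=cloud("top",np.load(f+".npz")['d']).reshape(-1,3)
    for c,rad,zl,zh in(((.5187,-.3403),.007,.045,.075),((.5953,-.0954),.025,.102,.115)):
        q=W[(np.hypot(W[:,0]-c[0],W[:,1]-c[1])<rad)&(W[:,2]>zl)&(W[:,2]<zh)]; print(f,len(q),q.mean(0).round(4))
order.close_job()
E
```

```text
top0 41 [ 0.5189 -0.3404  0.0589]
top0 175 [ 0.5945 -0.0965  0.1081]
top9 41 [ 0.5186 -0.3405  0.0559]
top9 176 [ 0.5949 -0.0966  0.1083]
the job is handed in; nothing more can be done
```

I drove the proud screw about 4.55 rad clockwise (roughly 0.72 of a turn), put the driver back in its holder, let go of it and handed the job in at about 23 s.

- **Driver:** I took the stubby driver standing in its holder, which was the nearer of the two lookalikes.
- **Turning:** There were six strokes without letting go, the first one short. The push read about 16 to 18 N (wrist force plus the driver's weight) when I checked it between strokes. Sideways force rose to about 6 N in the last stroke, which didn't stop the screw from turning.
- **Screw check:** The head dropped 3.0 mm by the top camera's depth reading, which matches about 4.6 to 4.7 rad. The scene camera gave 2.7 to 3.3 mm. All of these are within the wanted half to one turn.
- **Driver home:** It stands upright in the holder, with the top of the handle at its starting height to within 0.2 mm.
- **Surroundings:** In the last pictures the loose parts were where they started, and the gripper was open and clear of everything. The gripper did not touch the screw.

The only mismatch I saw was about 1 mm between the shank and the hole just before the driver went back in. It was within the chamfer, and the driver seated without resistance.

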